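Lock a dapping block in a wedge clamp

ROBOT

A 6-joint arm with a two-finger parallel gripper is mounted at the origin on a cart in front of the work surface, level with it; the furniture and walls round the work are solid. World frame = base frame: x ahead of the robot, y to its left, z up, the work surface at z = 0. Lengths are in m, angles in degrees, forces in N, time in s.
With the tool pointing down it reaches from about 0.4 to 0.825 m from the base axis. Payload 7 kg.
Tool frame: the origin (TCP) lies midway between the tips of the shut fingers; the grasp point (between the pads) lies 19 mm behind it; z points along the fingers, y is the direction in which the jaws open and shut (so a half turn about z gives the same grasp; the last joint's range is limited). The gripper opens to 88 mm and grips with 3 to 60 N. Pads are 19 mm wide; open, the fingers measure 130 mm over their backs; the gripper's body (78 mm by 193 mm) begins 47 mm behind the grasp point.
Start: joints at [83.314, 20.546, 0.682, 0, -70.136, -16.507], TCP at [0.266, 0.62, 0.227] pointing down, gripper open.
Joint ranges: [-176.03, 176.03], [-82.01, 121.73], [-58.28, 71.71], [-173.87, 95.51], [-174.79, -0.11], [-173.66, 173.66]. Speed limits (degrees/s): [136.94, 136.94, 172.46, 180, 180, 180].

INTERFACE

Orientations are given as [roll, pitch, yaw] about the fixed x, y, z axes, in that order (R = Rz(yaw) Ry(pitch) Rx(roll)).
In Python, from plant import r gives the robot as it stands. The module is installed in compiled form; this text tells all that it offers.
- The arm moves only by the tool send_rows, never from a script. Its argument "motion" is a list of rows, each an object with "travel": the shift along the tool's x, y, z in m, a list of three; "spin": the turn about the tool's z in degrees. In form: [{"travel": [tx, ty, tz], "spin": spin}, ...]. A call has 1 to 5 rows; each row shifts and turns the pose as measured when the row begins, along the tool's axes as they then stand; what a row does not reach is not made up. A row lasts 1/12 s, in which the tool goes at most 41.7 mm and 7.16 degrees, less where a joint would pass 70% of its speed; a pose out of reach is approached as far as the arm can. A call is refused whole if a number of a shift passes 0.0417 or a number of a turn 7.16, either way. A call with a gripper value outside its range is refused whole. "gripper" is the gripper command: -1 is shut, 1 is fully open, values between are in proportion, set as the call begins (left out, the last holds). The fingers move at their own pace and stop on an object; "squeeze" is the grip in N (left out, the last holds). Time passes only in rows, so rows that do not move let the fingers close. It gives the time, the measured TCP pose, the force and the opening at its end, in the units of the state.
- r.get_state(): the state, without advancing time (a new reading comes with each control period).
- r.capture(name): name is "scene" or "top"; returns (picture, depth): 480x640x3 uint8, blue, green, red; 480x640 float32, m along the optical axis (not along the pixel's ray), 0 where there is no reading.
- r.get_calibration(name): a dict with "fov_y" (degrees; the focal length in pixels is half the picture's height over the tangent of half this angle, whatever the lens; pixels are square), "cx", "cy" (the principal point, pixels), "origin" and "orientation" of the camera in the world. Camera axes: x right, y down, z forward; pixel columns grow to the right and rows downward; lengths in m; the calibration is good to about 2 mm. A picture is of the moment at which its call begins. get_calibration takes no time and is no camera call.
- r.close_job(): hands the job in, once; it reports no verdict.
Trained networks look in the newest picture that a camera, given by its name, has taken for a name from the list of things; names that differ only in an ending like _2 or _b are one class to them, and where a whole thing is asked for, a point or a joint stands for the part that bears it (a point fixed in the world has none). Each returns a list of dicts, best first, with "conf" (0 to 1); they miss things now and then, are a little off and sometimes report something else, mostly with a low value. They report only what shows in the picture. A call takes as long as a camera call. They do not tell look-alikes from the thing itself.
- r.boxes_of(camera, target): "at" ([x, y, z] in m, in the coordinates of the camera as it stood for that picture, good to about 4 mm: the middle of the surface that is visible of it).
- r.pinpoint(camera, target): "at" ([x, y, z] in m, in the coordinates of the camera as it stood for that picture, good to about 4 mm: a listed point, or the origin of a listed thing).
The state is a dict: "time_s": time; "joints": joint angles; "qd": joint speeds; "joint_torque": joint torques, N m; "tcp_pos": TCP position; "eef_rot": TCP orientation; "contact_force": force on the tool from outside, world axes, zero at the start; "moment": the same for the moment, N m; "gripper_width": finger opening in m.
Only numpy, scipy, OpenCV 4.12 (cv2) and the standard library are available. Lean on these libraries where they do the work, as an engineer would, in place of code of your own. Each camera call takes 0.05 s, during which the arm holds its last target. There are 200 camera calls.

TASK

Clamp the brass dapping block in the steel wedge clamp: push the sliding bar up by its post until the block is firmly pressed against the far jaw (also about 15 N), then slide the thumb wedge by its tab along the ramp behind the bar until it jams the bar fast. Drive the wedge with firm thumb pressure, about 15 N, and never with a hard shove, so that the block stays gripped when you let go, and leave the things round about where they are.

Things in the scene. Friction and masses are not known exactly. Their poses are not given: they have to be found in the camera images.
- wedge_clamp: Flat steel wedge clamp fixed to the table, base plate 200 x 190 x 12 mm. Origin on the table under the bar's keyway; +x: the way the bar closes towards the far jaw; +y: the way the wedge is driven; z up. The base spans x -105 to +95, y -115 to +75 mm from the origin; all on it but the two dark grips (64 mm) and the block (62 mm) is below 53 mm height.
- far_rib (a point): Middle of the fixed rib at the clamp's far end, 110 mm wide, 52 mm high. In front of it, on two screws, stands the far jaw: a rubber pad 80 mm wide on a spring of about 40 N/mm. Its face lies somewhere between 16 and 25 mm in front (-x) of this point; that is set differently from job to job and is not measured.
- bar (a joint): Travel of the sliding bar along the clamp's +x in m, 0 = fully back, up to 0.045. It slides stiffly (about 2 N, and 3 to 6 N more while it pushes the loose block along) and stays where it is left. It has pressed the block against the far jaw somewhere between 0.022 and 0.033.
- bar_post (a point): Middle of the dark square grip post on the sliding bar's tail: 16 x 16 mm, sides along the clamp's x and y, from 34 to 64 mm above the table. The tail, 30 mm wide, ends 20 mm behind (-x) the post's middle; the cross head, 90 mm wide and 49 mm high, begins 24 mm in front of it.
- wedge (a joint): Travel of the thumb wedge along its ramp in m, 0 = fully out, up to 0.095. The ramp runs along the clamp's +y, turned 9.5 degrees (1 in 6) towards +x. It slides stiffly (1 to 3 N). From 0.007 on the nose passes behind the bar's tail; if the bar is not pushed up, the nose strikes the tail's side. It jams on the bar somewhere between 0.03 and 0.09.
- wedge_tab (a point): Middle of the dark upright thumb tab on the wedge: 14 mm along the clamp's x, 16 mm along its y, 34 to 64 mm above the table, 78 mm behind the wedge's nose. Once the wedge touches the bar the drive force rises by 4 to 5 N per mm; driven with 15 N it grips the block with about 15 to 20 N, and friction holds it there when released.
- block_mid (a point): Centre of the brass dapping block, a 50 mm cube of about 0.6 kg with round hollows in its top, standing loose on the clamp's base plate between the bar's cross head and the far jaw, its underside 12 mm above the table.
- chasing_hammer: Chasing hammer with wooden handle, 214 x 81 x 27 mm, lying loose beside the clamp; a bystander. Origin under its middle.
- copper_rod: Copper rod, 160 mm long, 9 mm thick, lying loose to the right of the clamp; a bystander. Origin under its middle.
- steel_block: Square steel bench block, 64 x 64 x 20 mm, lying loose beyond the clamp; a bystander. Origin under its middle.
- brass_tube: Brass tube, 180 mm long, 12 mm thick, lying loose in front and to the left of the clamp; a bystander. Origin under its middle.
Mind the look-alikes: they are no part of the job. There is more than one size of the part that bears block_mid; the job needs the largest.

How it is judged:
By the outcome, as a careful person would: the job done as asked, in the order asked, and still so for the second after the job is handed in, with the robot touching nothing.
It also fails if it takes over 51 s, if anything falls off the work surface, if the arm or the gripper's body presses on something with over 40 N, if the wrist force passes 120 N, or if a joint passes its speed limit or range.

## Working session

There is one attempt and no reset: what is moved stays moved. The work goes in short steps, Python scripts to look and compute and a tool call to move; the robot and the scene stay as the last step left them, time stands still between calls to the robot, and variables do not carry over. Pictures are saved under pics/ and viewed, about 8 in all and at most 12, crops included, and the job is handed in when it is done.

Besides the shell and the picture viewer there is one more tool, called after "Request:" by a JSON object that holds its "name" and its "arguments", one argument or row to a line. send_rows: Moves the arm, as the interface text tells. Its arguments: {"type":"object","properties":{"motion":{"type":"array"},"gripper":{"type":"number"},"squeeze":{"type":"number"}},"required":["motion"]}

```bash
mkdir -p pics
cat > h.py <<'E'
import numpy as np,cv2
from scipy.spatial.transform import Rotation as R
from plant import r
def cam(n):
    c=r.get_calibration(n); o=c["orientation"]; o=np.array(o,float)
    M=o if o.shape==(3,3) else R.from_euler('xyz',o,degrees=True).as_matrix()
    return c,M,np.array(c["origin"]),240/np.tan(np.radians(c["fov_y"]/2))
def w(n,p): c,M,t,f=cam(n); return M@np.array(p)+t
def px(n,P):
    c,M,t,f=cam(n); q=M.T@(np.array(P)-t); return np.round([c["cx"]+f*q[0]/q[2],c["cy"]+f*q[1]/q[2]],0)
E
python3 - <<'E'
from h import *
for n in("scene","top"):
    p,d=r.capture(n); cv2.imwrite(f"pics/{n}0.png",p); np.save(f"d_{n}.npy",d)
    print(n,r.get_calibration(n))
    for t in("wedge_clamp","far_rib","bar_post","wedge_tab","block_mid","chasing_hammer","copper_rod","steel_block","brass_tube"):
        for q in r.pinpoint(n,t)[:4]:
            P=w(n,q["at"]); print(t,round(q["conf"],2),P.round(3),px(n,P))
print(r.get_state())
E
```

```text
scene {'fov_y': 57.73802021588472, 'cx': 322.5511065453647, 'cy': 235.46455243897154, 'origin': array([ 0.12852621, -0.59398736,  0.45953618]), 'orientation': array([-117.416159  ,    0.34319139,  -37.08035269])}
wedge_clamp 0.67 [0.582 0.039 0.   ] [314. 259.]
far_rib 0.87 [0.674 0.039 0.033] [349. 233.]
bar_post 0.9 [0.541 0.038 0.052] [297. 243.]
wedge_tab 0.65 [ 0.52  -0.059  0.048] [318. 269.]
block_mid 0.79 [0.617 0.035 0.037] [329. 240.]
block_mid 0.56 [ 0.736 -0.11   0.022] [421. 256.]
block_mid 0.56 [0.594 0.24  0.021] [269. 216.]
chasing_hammer 0.62 [0.627 0.17  0.   ] [297. 231.]
copper_rod 0.69 [ 0.572 -0.136  0.003] [368. 300.]
steel_block 0.84 [ 0.74  -0.008 -0.001] [385. 246.]
top {'fov_y': 47.600824095911484, 'cx': 312.31467005252875, 'cy': 245.20765348723313, 'origin': array([0.43590649, 0.00450565, 1.12366674]), 'orientation': array([-173.4120567 ,    0.38989061,  -89.09530822])}
wedge_clamp 0.88 [ 0.587  0.043 -0.003] [299. 235.]
far_rib 0.66 [0.674 0.038 0.032] [301. 191.]
bar_post 0.61 [0.541 0.044 0.047] [297. 254.]
wedge_tab 0.8 [ 0.52  -0.057  0.05 ] [348. 266
[... 314 characters left out ...]
[ 0.739 -0.005  0.003] [323. 164.]
{'time_s': 1.0, 'joints': array([ 8.33151846e+01,  2.05446898e+01,  6.80636309e-01, -2.50039581e-03,
       -7.01350681e+01, -1.65076516e+01]), 'qd': array([ 0.05780205,  0.02616519, -0.04044693, -0.06310134, -0.01712918,
        0.00785185]), 'joint_torque': array([-1.42828585e-04, -5.82398593e+01,  2.93302381e+01,  7.00189009e+00,
        1.23886441e-02, -2.76971457e-05]), 'tcp_pos': array([0.26581303, 0.62041892, 0.22656218]), 'eef_rot': array([-1.79999826e+02,  2.50429264e-03, -2.31933166e+01]), 'contact_force': array([-0.16609678, -0.08620989,  0.17667929]), 'moment': array([-0.00754055, -0.01297825,  0.01509139]), 'gripper_width': 0.08769433898979574}
```

View pics/scene0.png

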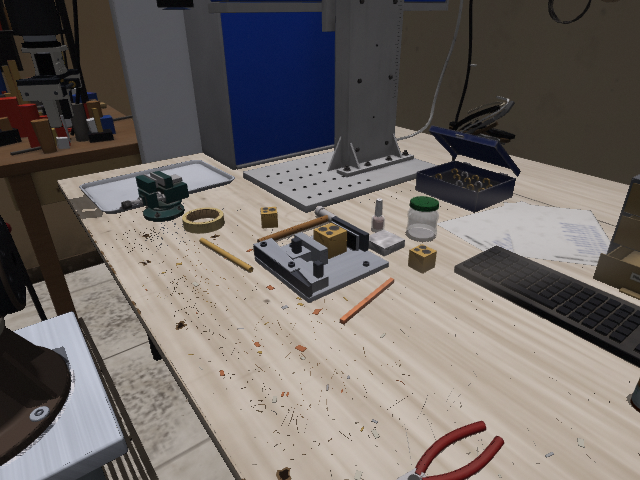

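View pics/top0.png

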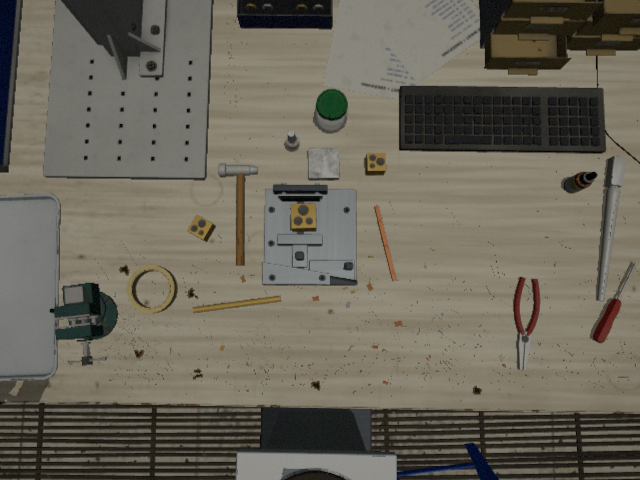

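Run:
```python
from h import *
d=np.load("d_top.npy"); c,M,t,f=cam("top"); p=cv2.imread("pics/top0.png")
v,u=np.mgrid[0:480,0:640]
P=np.stack([(u-c["cx"])/f*d,(v-c["cy"])/f*d,d],-1)@M.T+t
roi=(u>255)&(u<365)&(v>178)&(v<292)&(d>0)
def rect(m,n):
    k=cv2.connectedComponentsWithStats(m.astype(np.uint8))
    i=1+np.argmax(k[2][1:,4]); q=P[k[1]==i][:,:2].astype(np.float32)
    print(n,len(q),cv2.minAreaRect(q),P[k[1]==i][:,2].mean())
print("table z",np.median(P[(u>255)&(u<365)&(v>300)&(v<330)][:,2]))
Z=P[...,2]
rect(roi&(Z>.008),"base"); 
rect(roi&(Z>.055)&(v<240),"block"); rect(roi&(Z>.056)&(v>240)&(u<320),"post"); rect(roi&(Z>.056)&(v>240)&(u>325),"tab")
rect(roi&(Z>.045)&(v<200),"rib"); rect(roi&(Z>.044)&(v>228)&(v<246),"head")
for a,b in((202,229),(375,163)):
    rect((abs(u-a)<16)&(abs(v-b)<16)&(Z>.02),"other")
cr=cv2.resize(p[140:300,190:400],None,fx=3.8,fy=3.7,interpolation=cv2.INTER_CUBIC); cv2.imwrite("pics/crop.png",cr)
```

```text
table z 0.0007275945601579181
base 9026 ((0.5858938097953796, 0.019386477768421173), (0.2067556232213974, 0.19022653996944427), 0.5783263444900513) 0.02813073063349602
block 629 ((0.6164580583572388, 0.032351236790418625), (0.04999103024601936, 0.049501337110996246), 2.057844877243042) 0.06254927603429422
post 64 ((0.5376690030097961, 0.03848522529006004), (0.01412246748805046, 0.014098732732236385), 0.03859388828277588) 0.0641827575269861
tab 59 ((0.5196048617362976, -0.05770120397210121), (0.0139107471331954, 0.014096003025770187), 0.48076650500297546) 0.06333006312644696
rib 377 ((0.6753819584846497, 0.0403074249625206), (0.013676336966454983, 0.10869425535202026), 0.2831522524356842) 0.05184420656999689
head 439 ((0.571053683757782, 0.03858952224254608), (0.01865728385746479, 0.08792443573474884), 0.8800391554832458) 0.04878816566977514
other 399 ((0.5287007689476013, 0.12673300504684448), (0.3043941259384155, 0.039312466979026794), 60.15343475341797) 0.04621793174517173
other 399 ((0.5928264856338501, -0.06914301216602325), (0.04715471714735031, 0.34346532821655273), 72.6748275756836) 0.051354914565048704
```

View pics/crop.png

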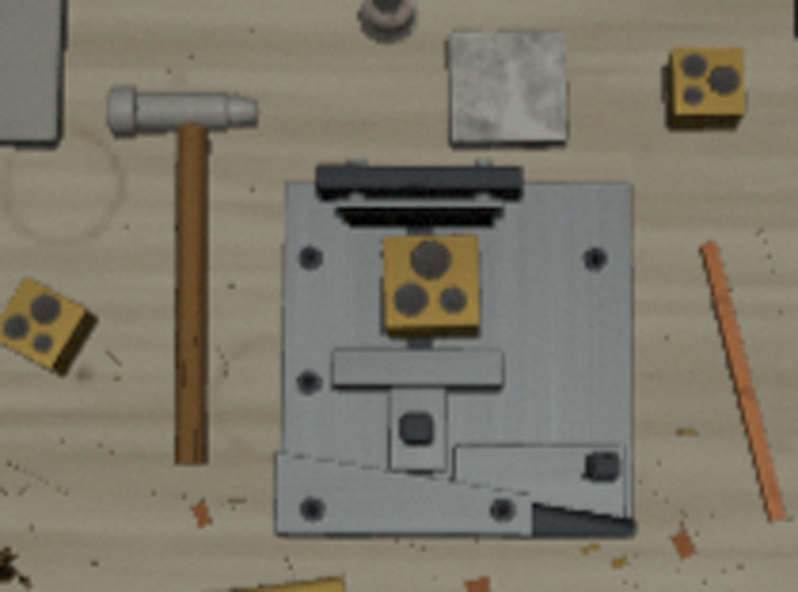

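The clamp block (top picture 301,216; crop 430,285) measures 50 mm. The two look-alikes, at crop (45,325) and (707,85), are visibly smaller and stand outside the clamp. So the 50 mm block already in the clamp is the one needed. The clamp's yaw is about 0.7°.

I'll turn the tool to that yaw, shut the fingers and push with the closed tips.

Request:
{"name": "send_rows", "arguments": {
  "motion": [
    {"travel": [0,0,0],"spin": -6},
    {"travel": [0,0,0],"spin": -6},
    {"travel": [0,0,0],"spin": -6},
    {"travel": [0,0,0],"spin": -6}
  ],
  "gripper": -1,
  "squeeze": 20
}}

```text
time_s: 1.33
tcp_pos: [0.2658, 0.6204, 0.2266]
eef_rot: [180.0, 0.0, 1.6]
contact_force: [0.1, -0.6, 0.9]
gripper_width: 0.0665
```

Request:
{"name": "send_rows", "arguments": {
  "motion": [
    {"travel": [0.0155,0.0385,0],"spin": 0.9},
    {"travel": [0.0155,0.0385,0],"spin": 0},
    {"travel": [0.0155,0.0385,0],"spin": 0},
    {"travel": [0.0155,0.0385,0],"spin": 0},
    {"travel": [0.0155,0.0385,0],"spin": 0}
  ]
}}

```text
time_s: 1.75
tcp_pos: [0.3461, 0.4312, 0.2233]
eef_rot: [179.9, -0.0, 1.6]
contact_force: [1.2, -0.6, -0.0]
gripper_width: 0.0332
```

Request:
{"name": "send_rows", "arguments": {
  "motion": [
    {"travel": [0.0155,0.0385,0],"spin": 0},
    {"travel": [0.0155,0.0385,0],"spin": 0},
    {"travel": [0.0155,0.0385,0],"spin": 0},
    {"travel": [0.0155,0.0385,0],"spin": 0},
    {"travel": [0.0155,0.0385,0],"spin": 0}
  ]
}}

```text
time_s: 2.17
tcp_pos: [0.4274, 0.2394, 0.2251]
eef_rot: [-179.9, -0.1, 1.7]
contact_force: [0.7, 0.1, 0.0]
gripper_width: 0.0021
```

Request:
{"name": "send_rows", "arguments": {
  "motion": [
    {"travel": [0.0134,0.039,0],"spin": 0},
    {"travel": [0.0134,0.039,0],"spin": 0},
    {"travel": [0.0134,0.039,0],"spin": 0},
    {"travel": [0.0134,0.039,0],"spin": 0},
    {"travel": [0.0134,0.039,0],"spin": 0}
  ]
}}

```text
time_s: 2.58
tcp_pos: [0.4997, 0.0438, 0.2275]
eef_rot: [-179.8, -0.4, 1.9]
contact_force: [0.6, 0.4, -0.2]
gripper_width: 0.0005
```

Request:
{"name": "send_rows", "arguments": {
  "motion": [
    {"travel": [0,0,0],"spin": 1},
    {"travel": [0,0,0.04],"spin": 0},
    {"travel": [0,0,0.04],"spin": 0},
    {"travel": [0,0,0.04],"spin": 0},
    {"travel": [0,0,0]}
  ]
}}

```text
$.motion[4]: bad value
```

Request:
{"name": "send_rows", "arguments": {
  "motion": [
    {"travel": [0,0.005,0],"spin": 1.2},
    {"travel": [0,0,0.04],"spin": 0},
    {"travel": [0,0,0.04],"spin": 0},
    {"travel": [0,0,0.04],"spin": 0},
    {"travel": [0,0,0],"spin": 0}
  ]
}}

```text
time_s: 3.0
tcp_pos: [0.5062, 0.0307, 0.1084]
eef_rot: [-179.6, -1.1, -0.2]
contact_force: [-1.0, -0.5, -1.3]
gripper_width: 0.0006
```

Request:
{"name": "send_rows", "arguments": {
  "motion": [
    {"travel": [-0.004,-0.008,0.02],"spin": -0.8},
    {"travel": [0,0,0.02],"spin": 0},
    {"travel": [0,0,0.018],"spin": 0},
    {"travel": [0,0,0],"spin": 0}
  ]
}}

```text
time_s: 3.33
tcp_pos: [0.5056, 0.0404, 0.0535]
eef_rot: [-179.7, -1.2, 0.8]
contact_force: [-0.3, -0.2, -0.2]
gripper_width: 0.0005
```

Run:
```python
from h import *
p,d=r.capture("scene"); s=r.get_state(); print(s["tcp_pos"].round(4),s["eef_rot"].round(1),s["contact_force"].round(1))
print(px("scene",s["tcp_pos"]))
cv2.imwrite("pics/s1.png",cv2.resize(p[180:320,220:420],None,fx=4,fy=4,interpolation=cv2.INTER_CUBIC))
```

```text
[0.5069 0.0408 0.0553] [-179.6   -1.3    0.8] [-1.1 -0.2 -0.2]
[282. 246.]
```

View pics/s1.png

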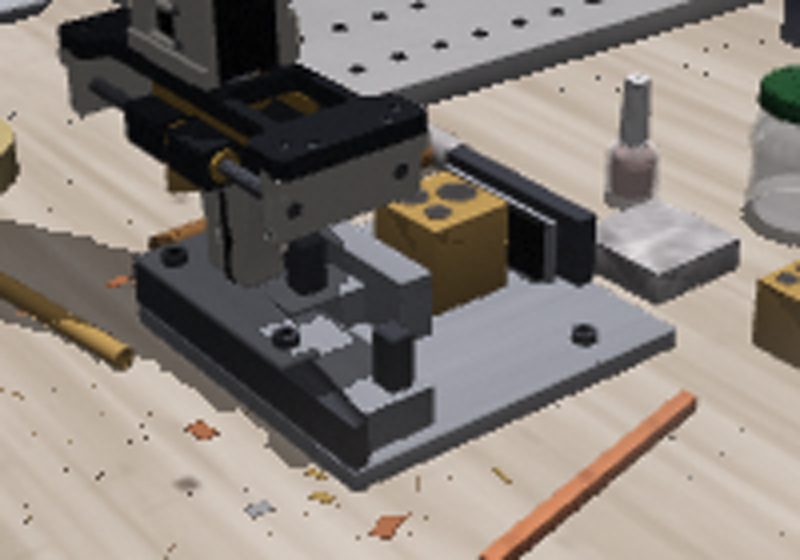

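The crop shows the shut fingertips at about (245,275), just behind the post at (305,262). The tab is clear at (392,355). I'll lower a little and approach.

Request:
{"name": "send_rows", "arguments": {
  "motion": [
    {"travel": [0,0.001,0.007],"spin": 0},
    {"travel": [0.003,0,0.0],"spin": 0},
    {"travel": [0.003,0,0],"spin": 0},
    {"travel": [0.003,0,0],"spin": 0}
  ]
}}

```text
time_s: 3.72
tcp_pos: [0.5202, 0.0418, 0.0545]
eef_rot: [-179.5, -1.8, 0.9]
contact_force: [0.0, 0.3, -0.4]
gripper_width: 0.001
```

Request:
{"name": "send_rows", "arguments": {
  "motion": [
    {"travel": [0.003,0,0],"spin": 0},
    {"travel": [0.003,0,0],"spin": 0}
  ]
}}

```text
time_s: 3.88
tcp_pos: [0.5256, 0.0416, 0.0553]
eef_rot: [-179.5, -1.7, 0.9]
contact_force: [-2.8, 1.1, -2.3]
gripper_width: 0.0004
```

Request:
{"name": "send_rows", "arguments": {
  "motion": [
    {"travel": [0.003,0,0],"spin": 0},
    {"travel": [0.003,0,0],"spin": 0}
  ]
}}

```text
time_s: 4.05
tcp_pos: [0.5309, 0.0415, 0.0552]
eef_rot: [-179.5, -1.6, 0.8]
contact_force: [-7.3, 3.0, 1.8]
gripper_width: 0.0008
```

Request:
{"name": "send_rows", "arguments": {
  "motion": [
    {"travel": [0.003,0.001,0.002],"spin": 0},
    {"travel": [0.003,0,0.001],"spin": 0}
  ]
}}

```text
time_s: 4.22
tcp_pos: [0.5355, 0.0402, 0.0525]
eef_rot: [-179.5, -1.3, 0.8]
contact_force: [-8.4, 1.2, 7.2]
gripper_width: 0.0003
```

Request:
{"name": "send_rows", "arguments": {
  "motion": [
    {"travel": [0.002,0,0.001],"spin": 0},
    {"travel": [0.002,0,0.001],"spin": 0}
  ]
}}

```text
time_s: 4.38
tcp_pos: [0.538, 0.0396, 0.0508]
eef_rot: [-179.6, -1.1, 0.8]
contact_force: [-7.5, 0.8, 5.6]
gripper_width: 0.0006
```

Request:
{"name": "send_rows", "arguments": {
  "motion": [
    {"travel": [0.001,0,0.0],"spin": 0},
    {"travel": [0.001,0,0],"spin": 0}
  ]
}}

```text
time_s: 4.55
tcp_pos: [0.5387, 0.0394, 0.0506]
eef_rot: [-179.6, -0.9, 0.8]
contact_force: [-7.8, 4.4, 5.6]
gripper_width: 0.0003
```

Request:
{"name": "send_rows", "arguments": {
  "motion": [
    {"travel": [0.002,0,0],"spin": 0},
    {"travel": [0.002,0,0],"spin": 0},
    {"travel": [0.002,0,0],"spin": 0}
  ]
}}

```text
time_s: 4.8
tcp_pos: [0.542, 0.0395, 0.0507]
eef_rot: [-179.7, -0.6, 0.7]
contact_force: [-7.1, 2.6, 3.5]
gripper_width: 0.0001
```

Request:
{"name": "send_rows", "arguments": {
  "motion": [
    {"travel": [0.002,0,0],"spin": 0},
    {"travel": [0.002,0,0],"spin": 0}
  ]
}}

```text
time_s: 4.97
tcp_pos: [0.5431, 0.0394, 0.0507]
eef_rot: [-179.7, -0.2, 0.7]
contact_force: [-15.4, 7.0, 11.7]
gripper_width: 0.0003
```

Request:
{"name": "send_rows", "arguments": {
  "motion": [
    {"travel": [0.002,0,0],"spin": 0},
    {"travel": [0.002,0,0],"spin": 0}
  ]
}}

```text
time_s: 5.13
tcp_pos: [0.543, 0.0394, 0.0507]
eef_rot: [-179.7, 0.2, 0.7]
contact_force: [-11.9, 5.1, 9.7]
gripper_width: 0.0008
```

Run:
```python
from h import *
p,d=r.capture("scene"); s=r.get_state(); print(s["tcp_pos"].round(4),s["eef_rot"].round(1),s["contact_force"].round(1),s["moment"].round(2))
cv2.imwrite("pics/s2.png",cv2.resize(p[190:310,240:400],None,fx=5,fy=5,interpolation=cv2.INTER_CUBIC))
for n in("scene",):
  for t in("bar_post","wedge_tab","block_mid","far_rib"):
    for q in r.pinpoint(n,t)[:1]: print(t,q["conf"],w(n,q["at"]).round(4))
```

```text
[0.543  0.0394 0.0506] [-179.7    0.2    0.7] [-13.    4.7  10. ] [1.84 4.54 0.02]
bar_post 0.76 [0.5621 0.0374 0.0491]
wedge_tab 0.97 [ 0.5212 -0.0549  0.0476]
block_mid 0.9 [ 0.7393 -0.1079  0.0182]
far_rib 0.62 [0.6739 0.0406 0.0334]
```

View pics/s2.png

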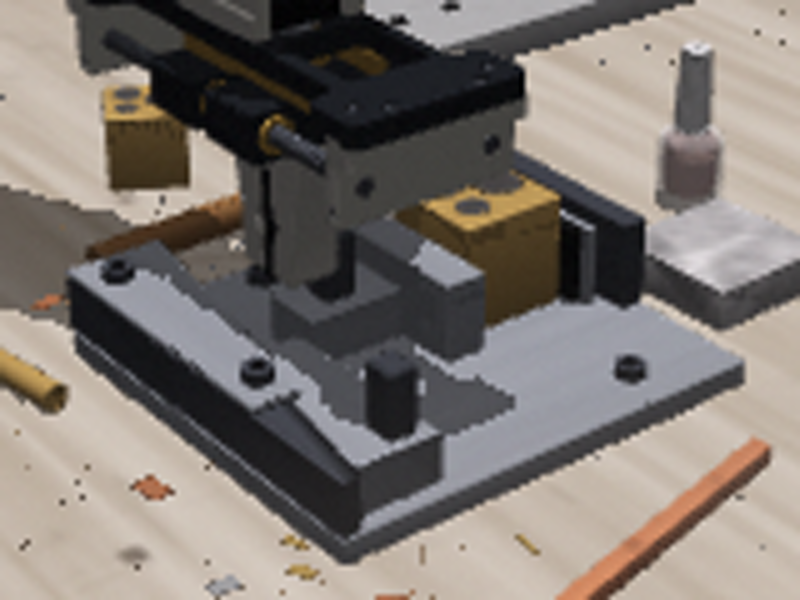

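The block's far face now meets the jaw pad at about (562,220). The bar has stalled with force rising, and its travel is about 21–23 mm. I'll firm it up slightly to about 15 N.

Request:
{"name": "send_rows", "arguments": {
  "motion": [
    {"travel": [0.0022,0,-0.0008],"spin": 0},
    {"travel": [0.0022,0,-0.0008],"spin": 0}
  ]
}}

```text
time_s: 5.55
tcp_pos: [0.5429, 0.0393, 0.0509]
eef_rot: [-179.8, 0.7, 0.6]
contact_force: [-7.9, 4.2, -1.7]
gripper_width: 0.0006
```

Request:
{"name": "send_rows", "arguments": {
  "motion": [
    {"travel": [0.0025,0,-0.0005],"spin": 0},
    {"travel": [0.0025,0,-0.0005],"spin": 0},
    {"travel": [0.0025,0,-0.0005],"spin": 0}
  ]
}}

```text
time_s: 5.8
tcp_pos: [0.5428, 0.0393, 0.0509]
eef_rot: [-179.8, 1.5, 0.5]
contact_force: [-12.1, 5.2, 6.6]
gripper_width: 0.0006
```

Request:
{"name": "send_rows", "arguments": {
  "motion": [
    {"travel": [0.0033,0,0],"spin": 0},
    {"travel": [0.0033,0,0],"spin": 0}
  ]
}}

```text
time_s: 5.97
tcp_pos: [0.5428, 0.039, 0.0505]
eef_rot: [-179.9, 2.2, 0.4]
contact_force: [-17.6, 5.5, 14.7]
gripper_width: 0.0004
```

Request:
{"name": "send_rows", "arguments": {
  "motion": [
    {"travel": [0.0036,0,0],"spin": 0},
    {"travel": [0.0036,0,0],"spin": 0}
  ]
}}

```text
time_s: 6.13
tcp_pos: [0.5427, 0.0388, 0.0504]
eef_rot: [-180.0, 3.0, 0.4]
contact_force: [-17.8, 6.4, 15.2]
gripper_width: 0.0004
```

Request:
{"name": "send_rows", "arguments": {
  "motion": [
    {"travel": [-0.01,0,0],"spin": 0},
    {"travel": [-0.01,0,-0.02],"spin": 0},
    {"travel": [-0.005,0.0,-0.03],"spin": 0},
    {"travel": [0,0.02,-0.01],"spin": 0},
    {"travel": [0,0,0],"spin": 0}
  ]
}}

```text
time_s: 6.55
tcp_pos: [0.5222, 0.0186, 0.1143]
eef_rot: [180.0, 2.9, 0.5]
contact_force: [-0.5, 0.4, 0.2]
gripper_width: 0.0003
```

Request:
{"name": "send_rows", "arguments": {
  "motion": [
    {"travel": [0,0.03,0],"spin": 0},
    {"travel": [0,0.03,0],"spin": 0},
    {"travel": [0,0.03,0],"spin": 0},
    {"travel": [0,0.02,0],"spin": 0},
    {"travel": [0,0,0],"spin": 0}
  ]
}}

```text
time_s: 6.97
tcp_pos: [0.5292, -0.0944, 0.1179]
eef_rot: [-180.0, 2.1, 0.8]
contact_force: [0.5, 0.0, -1.2]
gripper_width: 0.0005
```

```bash
cat > m.py <<'E'
from h import *
p,d=r.capture("top"); s=r.get_state(); print(s["tcp_pos"].round(4),s["eef_rot"].round(1),s["contact_force"].round(1),s["time_s"])
c,M,t,f=cam("top"); v,u=np.mgrid[0:480,0:640]
P=np.stack([(u-c["cx"])/f*d,(v-c["cy"])/f*d,d],-1)@M.T+t
X,Y,Z=P[...,0],P[...,1],P[...,2]
def rect(m,n):
    k=cv2.connectedComponentsWithStats(m.astype(np.uint8))
    if k[0]<2: print(n,"none"); return
    i=1+np.argmax(k[2][1:,4]); q=P[k[1]==i]
    print(n,len(q),np.percentile(q,[2,50,98],axis=0)[:,:2].round(4).T.tolist())
g=(Z<.068)&(d>0)
rect(g&(Z>.055)&(abs(Y-.035)<.035)&(X>.58)&(X<.66),"block")
rect(g&(Z>.056)&(abs(Y-.038)<.02)&(X<.58)&(X>.52),"post")
rect(g&(Z>.056)&(Y<.025)&(Y>-.08)&(X>.5)&(X<.55),"tab")
rect(g&(Z>.045)&(X>.667)&(X<.69)&(abs(Y-.04)<.07),"rib")
rect(g&(Z>.03)&(X>.625)&(X<.667)&(abs(Y-.04)<.05)&(Z<.056),"jaw")
rect(g&(Z>.042)&(Z<.053)&(X>.56)&(X<.61)&(abs(Y-.04)<.06),"head")
E
python3 - <<'E'
from m import *
cv2.imwrite("pics/t2.png",cv2.resize(p[150:300,220:420],None,fx=4,fy=4,interpolation=cv2.INTER_CUBIC))
E
```

```text
[ 0.5293 -0.0934  0.1179] [-180.     2.1    0.8] [ 0.1  0.1 -0.8] 7.0167
block none
post none
tab none
rib 364 [[0.6689, 0.6751, 0.6814], [-0.0118, 0.0424, 0.0926]]
jaw 10 [[0.6601, 0.663, 0.6633], [0.0486, 0.0573, 0.0624]]
head none
```

View pics/t2.png

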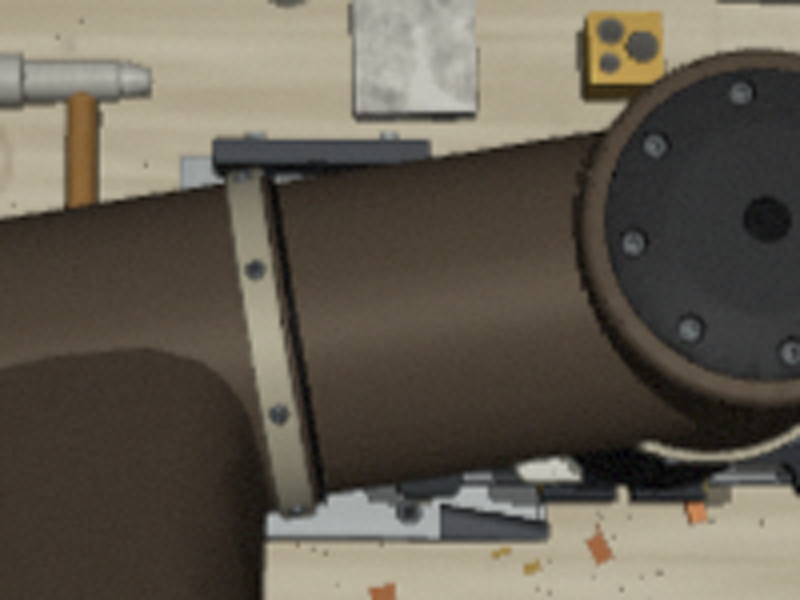

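Request:
{"name": "send_rows", "arguments": {
  "motion": [
    {"travel": [-0.009,0.006,0.015],"spin": 0},
    {"travel": [0,0,0.02],"spin": 0},
    {"travel": [0,0,0.02],"spin": 0},
    {"travel": [0,0,0.01],"spin": 0},
    {"travel": [0,0,0],"spin": 0}
  ]
}}

```text
time_s: 7.43
tcp_pos: [0.522, -0.0984, 0.0527]
eef_rot: [-180.0, 1.5, 0.7]
contact_force: [-0.8, 0.5, 0.6]
gripper_width: 0.0003
```

Run:
```python
from h import *
p,d=r.capture("scene"); s=r.get_state(); print(s["tcp_pos"].round(4),s["eef_rot"].round(1),s["contact_force"].round(1),s["moment"].round(2))
cv2.imwrite("pics/s3.png",cv2.resize(p[190:310,260:420],None,fx=5,fy=5,interpolation=cv2.INTER_CUBIC))
for t in("bar_post","wedge_tab"):
    for q in r.pinpoint("scene",t)[:1]: print(t,q["conf"],w("scene",q["at"]).round(4))
```

```text
[ 0.5224 -0.0984  0.0535] [-180.     1.5    0.8] [ 0.1  0.1 -0.1] [-0.   -0.02  0.03]
bar_post 0.71 [0.5624 0.0389 0.0499]
wedge_tab 0.68 [ 0.5182 -0.0596  0.047 ]
```

View pics/s3.png

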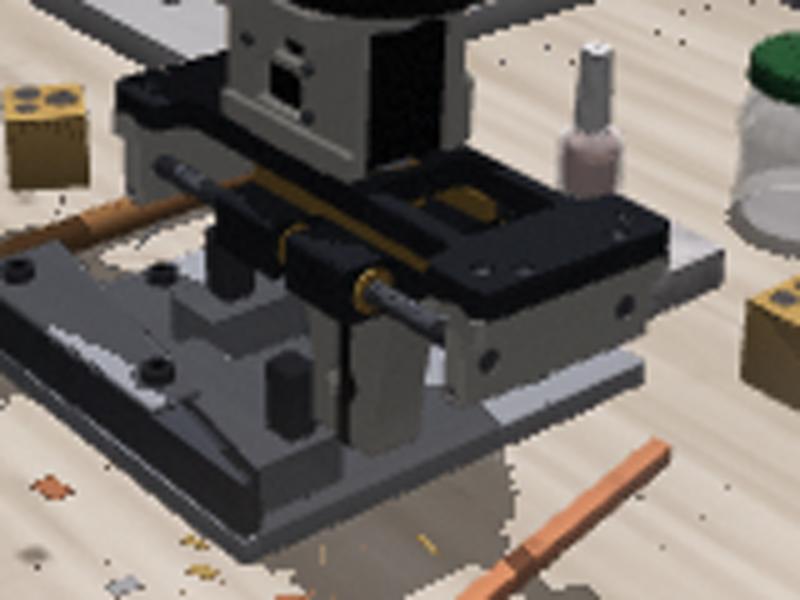

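Request:
{"name": "send_rows", "arguments": {
  "motion": [
    {"travel": [-0.003,-0.003,0.004],"spin": 0},
    {"travel": [0,-0.003,0],"spin": 0},
    {"travel": [0,-0.003,0],"spin": 0}
  ]
}}

```text
time_s: 7.83
tcp_pos: [0.5221, -0.0884, 0.0531]
eef_rot: [-180.0, 1.1, 0.8]
contact_force: [-0.1, 0.4, 0.5]
gripper_width: 0.0001
```

Request:
{"name": "send_rows", "arguments": {
  "motion": [
    {"travel": [0.0005,-0.003,0],"spin": 0},
    {"travel": [0.0005,-0.003,0],"spin": 0},
    {"travel": [0.0005,-0.003,0],"spin": 0}
  ]
}}

```text
time_s: 8.08
tcp_pos: [0.5239, -0.0783, 0.0543]
eef_rot: [-180.0, 1.0, 0.8]
contact_force: [0.1, -2.6, -2.1]
gripper_width: 0.0008
```

Request:
{"name": "send_rows", "arguments": {
  "motion": [
    {"travel": [0.0005,-0.003,0],"spin": 0},
    {"travel": [0.0005,-0.003,0],"spin": 0}
  ]
}}

```text
time_s: 8.25
tcp_pos: [0.5249, -0.0719, 0.0543]
eef_rot: [-180.0, 1.0, 0.8]
contact_force: [0.9, -2.7, -1.4]
gripper_width: 0.0001
```

Request:
{"name": "send_rows", "arguments": {
  "motion": [
    {"travel": [0,-0.003,0.002],"spin": 0},
    {"travel": [0,-0.003,0.002],"spin": 0}
  ]
}}

```text
time_s: 8.42
tcp_pos: [0.5256, -0.0655, 0.0509]
eef_rot: [180.0, 0.9, 0.9]
contact_force: [0.3, -2.8, 2.5]
gripper_width: 0.0006
```

Request:
{"name": "send_rows", "arguments": {
  "motion": [
    {"travel": [0,-0.003,0],"spin": 0},
    {"travel": [0.0003,-0.003,0],"spin": 0}
  ]
}}

```text
time_s: 8.58
tcp_pos: [0.5264, -0.0589, 0.0507]
eef_rot: [180.0, 0.9, 0.9]
contact_force: [0.2, -2.7, 0.7]
gripper_width: 0.0005
```

Request:
{"name": "send_rows", "arguments": {
  "motion": [
    {"travel": [0.0003,-0.003,0],"spin": 0},
    {"travel": [0.0003,-0.003,0],"spin": 0}
  ]
}}

```text
time_s: 8.75
tcp_pos: [0.5274, -0.0523, 0.0507]
eef_rot: [180.0, 0.8, 0.9]
contact_force: [1.6, -2.9, -0.3]
gripper_width: 0.0004
```

Request:
{"name": "send_rows", "arguments": {
  "motion": [
    {"travel": [0.0002,-0.0025,0],"spin": 0},
    {"travel": [0.0002,-0.0025,0],"spin": 0},
    {"travel": [0.0002,-0.0025,0],"spin": 0}
  ]
}}

```text
time_s: 9.0
tcp_pos: [0.5287, -0.0436, 0.0507]
eef_rot: [180.0, 0.8, 0.9]
contact_force: [1.4, -3.2, -1.6]
gripper_width: 0.0005
```

Request:
{"name": "send_rows", "arguments": {
  "motion": [
    {"travel": [0.0002,-0.0025,0],"spin": 0},
    {"travel": [0.0002,-0.0025,0],"spin": 0},
    {"travel": [0.0002,-0.0025,0],"spin": 0}
  ]
}}

```text
time_s: 9.25
tcp_pos: [0.5297, -0.0352, 0.0508]
eef_rot: [180.0, 0.7, 0.9]
contact_force: [2.4, -3.6, -0.9]
gripper_width: 0.0006
```

Request:
{"name": "send_rows", "arguments": {
  "motion": [
    {"travel": [0.0002,-0.0025,0],"spin": 0},
    {"travel": [0.0002,-0.0025,0],"spin": 0},
    {"travel": [0.0002,-0.0025,0],"spin": 0}
  ]
}}

```text
time_s: 9.5
tcp_pos: [0.5302, -0.0277, 0.051]
eef_rot: [179.9, 0.7, 0.9]
contact_force: [5.1, -15.9, -1.4]
gripper_width: -0.0
```

Request:
{"name": "send_rows", "arguments": {
  "motion": [
    {"travel": [0.0002,-0.0018,0],"spin": 0}
  ]
}}

```text
time_s: 9.58
tcp_pos: [0.5303, -0.0271, 0.051]
eef_rot: [179.8, 0.8, 0.9]
contact_force: [6.6, -16.9, -2.7]
gripper_width: 0.0006
```

Request:
{"name": "send_rows", "arguments": {
  "motion": [
    {"travel": [0.0002,-0.0022,0],"spin": 0},
    {"travel": [0.0002,-0.0022,0],"spin": 0}
  ]
}}

```text
time_s: 9.75
tcp_pos: [0.5303, -0.0267, 0.0511]
eef_rot: [179.5, 0.9, 1.0]
contact_force: [6.5, -19.0, -1.6]
gripper_width: 0.0002
```

The wedge jammed at about 17 N and stopped. I'll back off, lift and look.

Request:
{"name": "send_rows", "arguments": {
  "motion": [
    {"travel": [0,0.006,0],"spin": 0},
    {"travel": [-0.002,0.01,0],"spin": 0},
    {"travel": [0,0.005,-0.02],"spin": 0},
    {"travel": [0,0,-0.03],"spin": 0},
    {"travel": [0,0,-0.04],"spin": 0}
  ]
}}

```text
time_s: 10.17
tcp_pos: [0.521, -0.0493, 0.1343]
eef_rot: [179.4, 2.2, 0.8]
contact_force: [0.3, 0.2, -0.5]
gripper_width: 0.0004
```

Request:
{"name": "send_rows", "arguments": {
  "motion": [
    {"travel": [0,0,-0.04],"spin": 0},
    {"travel": [-0.01,0.03,-0.02],"spin": 0},
    {"travel": [-0.01,0.038,0],"spin": 0},
    {"travel": [-0.01,0.038,0],"spin": 0},
    {"travel": [-0.01,0.038,0],"spin": 0}
  ]
}}

```text
time_s: 10.58
tcp_pos: [0.488, -0.1918, 0.2092]
eef_rot: [179.6, 1.4, 1.5]
contact_force: [1.0, -0.7, 0.3]
gripper_width: 0.0007
```

Request:
{"name": "send_rows", "arguments": {
  "motion": [
    {"travel": [-0.01,0.038,0],"spin": 0},
    {"travel": [-0.01,0.038,0],"spin": 0},
    {"travel": [-0.01,0.038,0],"spin": 0},
    {"travel": [0,0,0],"spin": 0},
    {"travel": [0,0,0],"spin": 0}
  ]
}}

```text
time_s: 11.0
tcp_pos: [0.4536, -0.3161, 0.2111]
eef_rot: [179.9, 1.4, 1.2]
contact_force: [-0.1, -0.4, 0.6]
gripper_width: 0.0004
```

Run:
```python
from m import *
cv2.imwrite("pics/t3.png",cv2.resize(p[140:300,190:400],None,fx=3.8,fy=3.7,interpolation=cv2.INTER_CUBIC))
for t in("chasing_hammer","copper_rod","steel_block","brass_tube"):
    for q in r.pinpoint("top",t)[:1]: print(t,q["conf"],w("top",q["at"]).round(3))
```

```text
[ 0.4537 -0.3157  0.211 ] [179.8   1.4   1.2] [-0.2 -0.8  0.4] 11.05
block 637 [[0.606, 0.6299, 0.6543], [0.0075, 0.0314, 0.0558]]
post 63 [[0.5541, 0.5619, 0.5684], [0.0319, 0.0396, 0.0458]]
tab 50 [[0.5214, 0.5272, 0.5333], [-0.0097, -0.0037, 0.004]]
rib 380 [[0.669, 0.6748, 0.6814], [-0.0119, 0.0403, 0.0926]]
jaw 185 [[0.6545, 0.6602, 0.6642], [-0.0028, 0.0481, 0.0827]]
head 447 [[0.5855, 0.595, 0.6049], [-0.0032, 0.0389, 0.0825]]
chasing_hammer 0.88 [ 0.626  0.172 -0.004]
steel_block 0.61 [ 0.739 -0.007  0.003]
brass_tube 0.65 [ 0.442  0.169 -0.001]
```

View pics/t3.png

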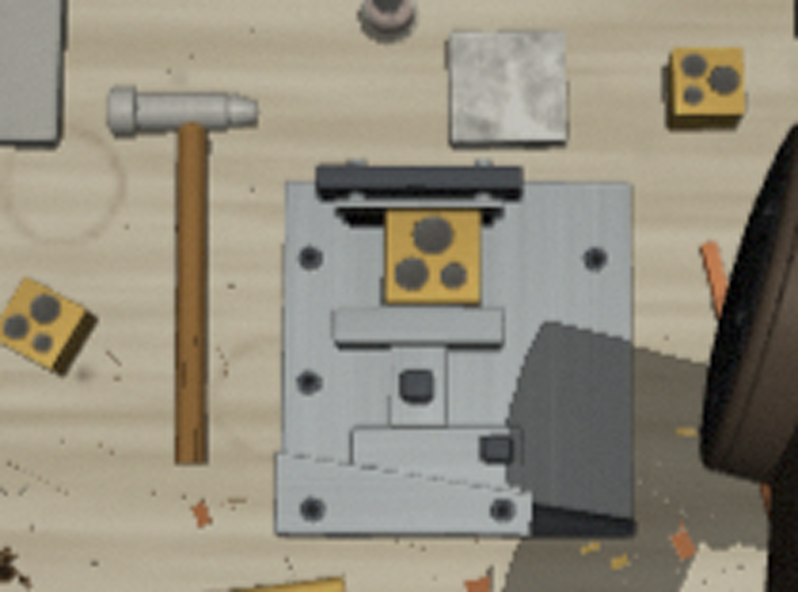

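The picture shows the block (432,255) tight between the cross head (418,325) and the jaw pad (420,212). The wedge lies under the tail end (415,425), with its tab at (495,447). The bystanders in view are where they were, and the arm is clear, so I'm handing in.

```bash
python3 -c "
from h import *
print(r.close_job())"
```

```text
the job is handed in; nothing more can be done
None
```

The 50 mm brass block is clamped in the wedge clamp and the job is handed in, at about 11 s on the clock. I pushed the bar up by its post until it stalled at about 18 N, with about 24 mm of travel. Then I drove the wedge by its tab for about 52 mm, until it jammed at about 18 N along the ramp, and backed off.

**Last checks after release:**
- **Grip:** The block's far face and the jaw face both lie at x ≈ 0.6545. The cross head is up against the block, and the wedge nose is behind the bar's tail.
- **Bystanders:** The hammer, steel block and brass tube are within a few mm of where they were first seen. The copper rod was partly hidden by the arm and the detector missed it, so I saw only its visible end, which looked unmoved.
- **Forces:** Both final forces were slightly above the 15 N asked. While I pressed the bar there was also up to about 15 N of vertical force on the fingers, which I took to be friction against the post. I did not test the grip force itself.

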